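Pin a bare skate wheel on the bearing block

TASK

Get the bare grey wheel ready for its new bearings: lift it off the rod rack, lay it flat on the bench and let go, then take it again around its tread and set it flat in the rimmed pocket of the bearing block. Then take the pilot drift out of the turntable caddy, put its shank down through the wheel's core and feel about with the tip until it drops into the anvil's blind bore, fully home with its collar down on the wheel, and let go. Leave everything else as it stands.

Things in the scene. Friction and masses are not known exactly. Their poses are not given: they have to be found in the camera images.
- wheel_mid (a point): Centre of the bare grey wheel (110 g): 56 mm diameter, 36 mm wide, white core with a 22 mm bore right through. Its x axis is the axle line. It starts standing on its tread on the rack's rods, axle level, centre 39.6 mm above the bench. Flat, its centre is 18 mm above its seat. Leaned more than 33 degrees from standing, with its edge on the bench, it falls flat by itself when let go.
- rack: Fixed wheel rack, 118 mm long (its x axis), 56 mm wide: two level chrome rods along x, 8 mm thick, centres 10 mm above the bench and 12.25 mm either side of the middle, between end plates 18 mm high. Origin on the bench under its middle. The wheel stands near its middle, axle along the rack's x. The bench between rack and robot is clear.
- block: Fixed steel bearing block: square foot 110 mm wide, 12 mm high; on it a round pedestal 76 mm in diameter with a rim 47 mm above the bench, 64 mm across inside. Inside the rim lies the bright round anvil, 53 mm in diameter, flat top 42 mm above the bench, with one blind bore. Origin on the bench under the centre of the rim, z up.
- pocket (a point): Centre of the block's rim at the level of the anvil's flat top: 42 mm above the bench, 5 mm below the rim's edge; z up. The anvil's single blind bore, 9.5 mm in diameter and 26 mm deep, is in the anvil's middle, but the anvil stays clamped wherever it was last shifted: the bore is up to 5 mm from this point, in any direction, and the wheel hides it.
- pilot_mid (a point): Half-way point of the steel pilot drift (140 g, 111 mm long) on its centre line; z runs from tip to grip. From the tip: shank 8 mm thick, 56 mm long, 1.3 mm chamfer; collar 30 mm across, 5 mm thick; round knurled grip 22 mm across, 50 mm long. The tip is 55.5 mm below this point, the grip's middle 30.5 mm above. It hangs upright by its collar in a corner hole of the caddy's plate.
- pilot_tip (a point): Centre of the pilot drift's tip, at the end of its shank. While it rubs on the anvil it is level with the anvil's top; when fully home it is 20 mm below that, with the collar down on the wheel.
- caddy: Fixed foot of the caddy, origin on the bench under its turning axis. On it turns (stiffly) a wooden disc 190 mm across with a square plate 130 mm wide, top 90 mm above the bench, an 11 mm hole near each corner, 45 mm from the axis along the caddy's x and y. One holds the drift, three hold screwdrivers, their handles 26 mm thick and 74 mm high above the plate.
- driver_a: Short screwdriver with a black handle in the caddy; leave it. Origin at its tip.
- driver_b: Short screwdriver with a wooden handle in the caddy; leave it. Origin at its tip.
- driver_c: Short screwdriver with a grey handle in the caddy; leave it. Origin at its tip.
- skate_tool_mid (a point): Middle of the T-shaped chrome skate tool, 104 mm by 88 mm, 19 mm high, lying on the bench; leave it.
- dish: Glass dish of axle washers, 88 mm across and 26 mm high; leave it. Origin at the centre of its underside.
- big_wheel: Larger grey wheel with bearings in it, 70 mm in diameter and 50 mm high, lying flat at the back; leave it. Origin at the centre of its underside.
Mind the look-alikes: they are no part of the job. Leave any blue or orange look-alike of the part that bears pilot_mid alone.

How it is judged:
By the outcome, as a careful person would: the job done as asked, in the order asked, and still so for the second after the job is handed in, with the robot touching nothing.
It also fails if it takes over 72 s, if anything falls off the work surface, if the arm or the gripper's body presses on something with over 40 N, if the wrist force passes 120 N, or if a joint passes its speed limit or range.

ROBOT

A 7-joint arm with a two-finger parallel gripper is mounted at the origin on the work surface. World frame = base frame: x ahead of the robot, y to its left, z up, the work surface at z = 0. Lengths are in m, angles in rad, forces in N, time in s.
With the tool pointing down it reaches from about 0.425 to 0.925 m from the base axis. Payload 6.8 kg.
Tool frame: the origin (TCP) lies at the very end of the fingers, on their centre line; the grasp point (between the pads) lies 19 mm behind it (r.grip_point_offset is the distance from the TCP to the grasp point, in m); z points along the fingers, y is the line along which they close (so a half turn about z gives the same grasp; the last joint's range is limited). The gripper opens to 85 mm and grips with 20 to 120 N. Pads are 22 mm wide; open, the fingers measure 114 mm over their backs; the gripper's body (76 mm by 85 mm) begins 54 mm behind the grasp point. The pads swing forward as they close: fully open they stand 13 mm farther back than shut.
Start: joints at [-1.359, 0.477, 0.022, 1.555, -0.011, 1.109, -0.083], TCP at [0.212, 0.641, 0.231] pointing down, gripper open.
Joint ranges: [-2.96, 2.96], [-0.34, 2.1], [-1.41, 1.46], [0.24, 2.44], [-1.37, 4.51], [0.17, 1.92], [-2.96, 2.96]. Speed limits (rad/s): [2.39, 2.39, 3.14, 3.14, 3.14, 3.14, 3.14].

INTERFACE

Orientations are given as a rotation vector (axis times angle).
In Python, from bench import status, eyes, r gives the robot as it stands.
- The arm moves only by the shell command python3 -m crank 'ROWS' [OPENING] [FORCE]. ROWS is JSON, a list of rows, each a list of 6 numbers: the shift along the tool's x, y, z normalised to -1 to 1, where 1 is 0.02 m, then the turn, a rotation vector about the tool's x, y, z normalised to -1 to 1, where 1 is 45 degrees. A call has 1 to 12 rows; each row shifts and turns the commanded pose from where the row before left it, along the tool's axes as they then stand; what a row does not reach is not made up. A row lasts 1/10 s, in which the tool goes at most 50 mm and 8.59 degrees, less where a joint would pass 70% of its speed; a pose out of reach is approached as far as the arm can. A call with a number of a shift or a turn outside -1 to 1 is refused whole. A call with a gripper value outside its range is refused whole. OPENING is the opening, from 0 (shut) to 1 (fully open), set as the call begins (- or left out, the last holds). The fingers move at their own pace and stop on an object; FORCE is the grip in N (left out, the last holds). Time passes only in rows, so rows that do not move let the fingers close. It gives the time, the measured TCP pose, the force, the opening and the grip force at its end, in the units of the state.
- status.get_obs(): the state, without advancing time (a new reading comes with each control period).
- eyes.grab_frame(name): name is "scene" or "top" or "wrist"; returns a dict with "image" (420x560x3 uint8, red, green, blue), "depth" (420x560 float32, m along the optical axis (not along the pixel's ray), 0 where there is no reading), "fovy" (degrees; the focal length in pixels is half the picture's height over the tangent of half this angle, whatever the lens; pixels are square), "cx", "cy" (the principal point, pixels), "world_to_cam" (4x4, takes a point from world to camera coordinates). Camera axes: x right, y up, looking along -z (the intrinsics and any distortion apply to the point x, -y, -z); pixel columns grow to the right and rows downward; lengths in m; the calibration is good to about 2 mm. A picture is of the moment at which its call begins.
- r.hand_in(): hands the job in; it is judged then, once.
The state is a dict: "clock": time; "joints": joint angles; "qvel": joint speeds; "tau": joint torques, N m; "tcp_pos": TCP position; "orientation": TCP orientation; "contact_force": force on the tool from outside, world axes, zero at the start; "moment": the same for the moment, N m; "grip_width": finger opening in m; "gripper_force": force on a finger pad.
Only numpy, scipy, OpenCV 4.12 (cv2) and the standard library are available. Lean on these libraries where they do the work, as an engineer would, in place of code of your own. Each camera call takes 0.05 s, during which the arm holds its last target. There are 200 camera calls.

## Working session

There is one attempt and no reset: what is moved stays moved. The work goes in short steps, Python scripts to look and compute and a shell command to move; the robot and the scene stay as the last step left them, time stands still between calls to the robot, and variables do not carry over. Pictures are saved under pics/ and viewed, at most 14 in all, crops included, and the job is handed in when it is done.

```bash
ls; mkdir -p pics
cat > h.py <<'E'
import numpy as np,cv2
from bench import status,eyes,r
from scipy.spatial.transform import Rotation as R
def grab(n,save=None):
    f=eyes.grab_frame(n)
    if save: cv2.imwrite(f'pics/{save}.png',f['image'][:,:,::-1])
    np.savez(f'/tmp/{save or n}.npz',**f); return f
def load(n): return dict(np.load(f'/tmp/{n}.npz'))
def foc(f): return 210/np.tan(np.radians(float(f['fovy']))/2)
def cam(f):
    M=np.array(f['world_to_cam']); return M[:3,:3],M[:3,3]
def onz(f,u,v,z):
    A,t=cam(f);F=foc(f);d=A.T@np.array([(u-f['cx'])/F,-(v-f['cy'])/F,-1.]);c=-A.T@t
    return c+d*(z-c[2])/d[2]
def dep(f,u,v):
    A,t=cam(f);F=foc(f);D=f['depth'][int(v),int(u)]
    return A.T@(D*np.array([(u-f['cx'])/F,-(v-f['cy'])/F,-1.])-t)
def cloud(f):
    A,t=cam(f);F=foc(f);v,u=np.mgrid[0:420,0:560];D=f['depth']
    P=np.stack([(u-f['cx'])/F*D,-(v-f['cy'])/F*D,-D],-1)-t
    return P@A
def proj(f,p):
    A,t=cam(f);q=A@np.array(p)+t;F=foc(f);return f['cx']+F*q[0]/-q[2],f['cy']-F*q[1]/-q[2]
def togo(p):
    o=status.get_obs();M=R.from_rotvec(o['orientation'])
    return M.inv().apply(np.array(p)-o['tcp_pos'])/.02
E
python3 - <<'E'
from h import *
for n in('scene','top'):
    f=grab(n,n+'0');print(n,{k:f[k] for k in f if k not in('image','depth')})
o=status.get_obs();print(o)
print(R.from_rotvec(o['orientation']).as_matrix().round(3),r.grip_point_offset)
E
```

```text
pics
scene {'fovy': 54.363194697540415, 'cx': 278.4775437020902, 'cy': 211.93625213631321, 'world_to_cam': array([[ 0.29220205,  0.95609271, -0.02246547, -0.16772929],
       [-0.54464821,  0.18567319,  0.81785316,  0.26397982],
       [ 0.78611468, -0.2267426 ,  0.57498827, -1.31014861],
       [ 0.        ,  0.        ,  0.        ,  1.        ]])}
top {'fovy': 50.10981425925474, 'cx': 272.723605820888, 'cy': 204.6461567666188, 'world_to_cam': array([[ 0.12164823, -0.99257018, -0.00247969, -0.04746785],
       [ 0.97041427,  0.11840715,  0.21041835, -0.58752391],
       [-0.20856137, -0.02800335,  0.97760829, -1.13452726],
       [ 0.        ,  0.        ,  0.        ,  1.        ]])}
{'clock': 0.1, 'joints': array([-1.3591283 ,  0.47771362,  0.02235555,  1.55634999, -0.01152145,
        1.10932189, -0.08312054]), 'qvel': array([ 0.00147223, -0.00068993, -0.00046465, -0.00208001,  0.00061843,
       -0.00042412, -0.00057951]), 'tau': array([ 4.28233398e-03, -5.97763145e+01,  1.61338817e+00, -2.81953901e+01,
        1.27919280e-02,  5.05331976e-03,  5.94342350e-05]), 'tcp_pos': array([0.21202649, 0.64026544, 0.23042685]), 'orientation': array([-5.00161209e-01, -3.10136162e+00,  2.60301224e-03]), 'contact_force': array([ 0.74412334, -0.27462947,  0.72651879]), 'moment': array([-0.029775  , -0.02512334,  0.02774149]), 'gripper_force': 0.0, 'grip_width': 0.08537703332996815}
[[-0.949  0.314 -0.   ]
 [ 0.314  0.949 -0.002]
 [-0.    -0.002 -1.   ]] 0.0187
```

View pics/top0.png

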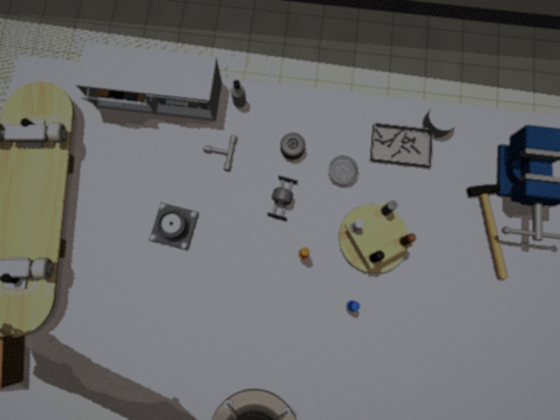

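View pics/scene0.png

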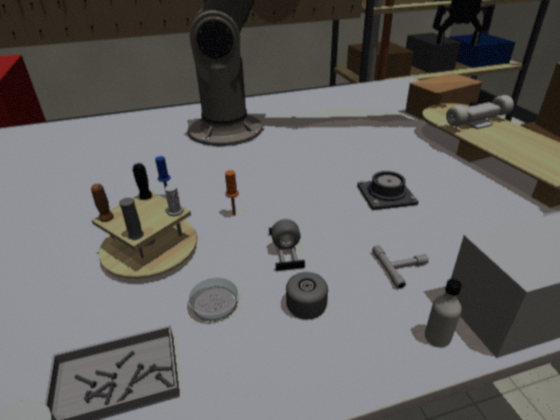

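The top view shows the block near (173,225), the wheel on its rack near (283,196) and the caddy near (374,239), with the light-grey drift at (358,227). The scene view shows the drift, with its collar, at (173,200). It also shows the blue and orange look-alikes standing apart from the caddy.

Run:
```python
from h import *
f=load('top0');P=cloud(f)
for n in('top0','scene0'):
    g=load(n);Q=cloud(g);b=(abs(Q[...,2])<.02)&(g['depth']>0)&(Q[...,0]>.3)&(Q[...,0]<.9)&(abs(Q[...,1])<.4)
    print(n,'bench z',np.median(Q[b][:,2]).round(4))
def reg(n,x0,x1,y0,y1,z0,z1):
    g=load(n);Q=cloud(g);m=(g['depth']>0)&(Q[...,0]>x0)&(Q[...,0]<x1)&(Q[...,1]>y0)&(Q[...,1]<y1)&(Q[...,2]>z0)&(Q[...,2]<z1)
    return m,Q
for nm,u,v,z in(('block',173,225,.045),('wheel',283,196,.05),('drift',358,227,.14),('caddy',374,239,.09),('bigw',293,146,.05),('dish',343,170,.02),('blue',353,306,.06),('orange',305,253,.06),('skate',225,152,.01)):
    c=onz(f,u,v,z);print(nm,c.round(3))
    for n in('top0','scene0'):
        for z0,z1 in((.01,.03),(.03,.05),(.05,.08),(.083,.097),(.1,.15),(.15,.2)):
            w=.07 if nm!='caddy' else .1
            m,Q=reg(n,c[0]-w,c[0]+w,c[1]-w,c[1]+w,z0,z1)
            if nm in('skate','dish','bigw','blue','orange') and z0>.03: continue
            if m.sum()>15:
                p=Q[m];print('  ',n,z0,m.sum(),p.min(0).round(3),p.max(0).round(3),p.mean(0).round(3))
# crops
t=cv2.resize(f['image'][120:320,130:430],(780,520),interpolation=3)
cv2.imwrite('pics/c1.png',cv2.convertScaleAbs(t[:,:,::-1],alpha=1.6))
s=load('scene0');s=cv2.resize(s['image'][130:330,80:380],(780,520),interpolation=3)
```

```text
top0 bench z -0.0002
scene0 bench z 0.0009
block [0.505 0.283 0.045]
   top0 0.01 748 [0.448 0.23  0.01 ] [0.57 0.35 0.03] [0.505 0.284 0.015]
   top0 0.03 639 [0.471 0.252 0.03 ] [0.546 0.327 0.05 ] [0.508 0.29  0.042]
   scene0 0.01 792 [0.448 0.226 0.01 ] [0.57  0.342 0.03 ] [0.531 0.272 0.016]
   scene0 0.03 638 [0.472 0.249 0.03 ] [0.548 0.324 0.05 ] [0.515 0.284 0.042]
wheel [ 0.619 -0.     0.05 ]
   top0 0.01 245 [ 0.562 -0.032  0.01 ] [0.685 0.039 0.03 ] [0.62  0.003 0.016]
   top0 0.03 37 [ 0.601 -0.025  0.03 ] [0.634 0.03  0.05 ] [0.61  0.001 0.042]
   top0 0.05 239 [ 0.601 -0.023  0.05 ] [0.642 0.03  0.07 ] [0.62  0.003 0.061]
   scene0 0.01 411 [ 0.562 -0.037  0.01 ] [0.688 0.018 0.03 ] [ 0.657 -0.007  0.018]
   scene0 0.03 221 [ 0.61  -0.029  0.03 ] [0.644 0.026 0.05 ] [ 0.634 -0.004  0.038]
   scene0 0.05 379 [ 0.605 -0.027  0.05 ] [0.644 0.026 0.07 ] [ 0.63  -0.003  0.061]
drift [ 0.542 -0.193  0.14 ]
   top0 0.01 659 [ 0.472 -0.239  0.016] [ 0.612 -0.162  0.029] [ 0.531 -0.192  0.023]
   top0 0.083 1142 [ 0.472 -0.263  0.083] [ 0.611 -0.166  0.097] [ 0.542 -0.228  0.0
[... 1968 characters left out ...]

dish [ 0.721 -0.158  0.02 ]
   top0 0.01 246 [ 0.68 -0.2   0.01] [ 0.766 -0.114  0.03 ] [ 0.732 -0.162  0.02 ]
   scene0 0.01 887 [ 0.679 -0.203  0.01 ] [ 0.768 -0.117  0.028] [ 0.719 -0.16   0.02 ]
blue [ 0.352 -0.211  0.06 ]
   scene0 0.03 18 [ 0.352 -0.214  0.035] [ 0.36  -0.207  0.05 ] [ 0.356 -0.211  0.043]
orange [ 0.472 -0.075  0.06 ]
   scene0 0.01 27 [ 0.472 -0.078  0.01 ] [ 0.477 -0.07   0.029] [ 0.474 -0.074  0.019]
   scene0 0.03 28 [ 0.471 -0.077  0.031] [ 0.477 -0.07   0.049] [ 0.474 -0.074  0.04 ]
skate [0.736 0.18  0.01 ]
   top0 0.01 303 [0.684 0.155 0.01 ] [0.79  0.243 0.027] [0.737 0.183 0.016]
   scene0 0.01 641 [0.686 0.15  0.01 ] [0.791 0.241 0.022] [0.744 0.178 0.016]
```

View pics/c1.png

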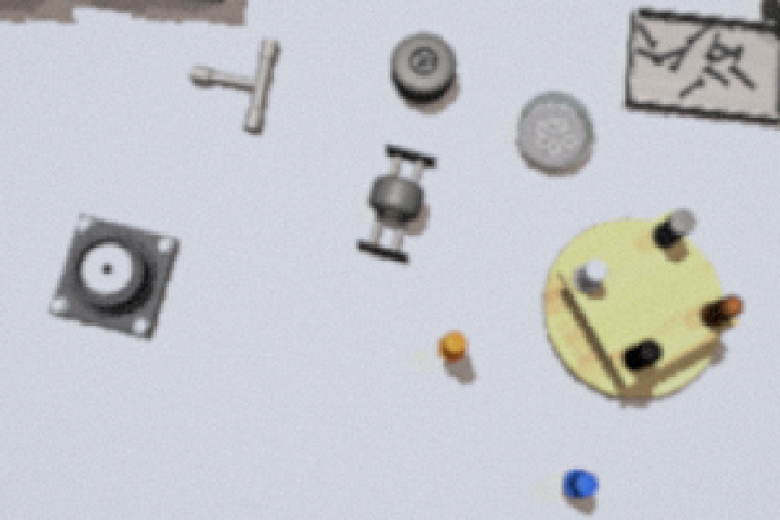

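The crop shows the anvil's bore as a dark dot at about (107,268), so it can be measured before the wheel covers it. The drift is the white cylinder at (592,277), the rack's axle line runs from (411,157) to (383,251), and the space between rack and robot is clear.

Run:
```python
from h import *
f=load('top0')
for a,b,z in((411,157,.018),(383,251,.018)):
    print(onz(f,130+a/2.6,120+b/2.6,z).round(4))
w=grab('wrist','w0');A,t=cam(w);o=status.get_obs();M=R.from_rotvec(o['orientation'])
print('cam in tool',M.inv().apply(-A.T@t-o['tcp_pos']),'view',M.inv().apply(A.T@[0,0,-1]),'up',M.inv().apply(A.T@[0,1,0]),w['fovy'])
print(togo([.45,.288,.26]))
```

```text
[ 0.6726 -0.0087  0.018 ]
[0.5667 0.0089 0.018 ]
cam in tool [ 0.07473157  0.0005812  -0.14323759] view [-2.97142884e-01 -3.86817563e-04  9.54832947e-01] up [ 9.54833013e-01 -2.79690745e-04  2.97142791e-01] 68.4925290403407
[-16.83232382 -12.98650759  -1.45233564]
```

```bash
python3 -m crank '[[-0.8,-0.5,0,0,0,0],[-0.8,-0.5,0,0,0,0],[-0.8,-0.5,0,0,0,0],[-0.8,-0.5,0,0,0,0],[-0.8,-0.5,0,0,0,0],[-0.8,-0.5,0,0,0,0],[-0.8,-0.5,0,0,0,0],[-0.8,-0.5,0,0,0,0],[-0.8,-0.5,0,0,0,0],[-0.8,-0.5,0,0,0,0],[-0.8,-0.5,0,0,0,0],[-0.8,-0.5,0,0,0,0]]' 1 && python3 -m crank '[[-0.8,-0.5,0.4,0,0,0],[-0.8,-0.5,0.4,0,0,0],[-0.8,-0.5,0.4,0,0,0],[-0.8,-0.5,0.4,0,0,0],[-0.8,-0.5,0.4,0,0,0],[-0.8,-0.5,0.4,0,0,0],[-0.8,-0.5,0.4,0,0,0],[-0.8,-0.5,0.4,0,0,0],[-0.8,-0.5,0.4,0,0,0],[-0.8,-0.5,0.4,0,0,0],[-0.8,-0.5,0,0,0,0],[-0.8,-0.5,0,0,0,0]]'; python3 -c "
from h import *
print(togo([.509,.288,.15]));grab('wrist','w1');print(status.get_obs()['joints'].round(2))"
```

```text
clock: 1.35
tcp_pos: [0.3576, 0.4653, 0.2313]
orientation: [0.5, 3.101, 0.0]
contact_force: [0.1, -0.3, -0.1]
grip_width: 0.0858
gripper_force: 0.0
clock: 2.55
tcp_pos: [0.5017, 0.2908, 0.151]
orientation: [-0.5, -3.101, 0.001]
contact_force: [0.5, 1.4, 0.3]
grip_width: 0.0853
gripper_force: 0.0
[-0.3886069  -0.01939442  0.04932363]
[-0.74  0.41  0.14  1.87 -0.07  0.86  0.69]
```

View pics/w1.png

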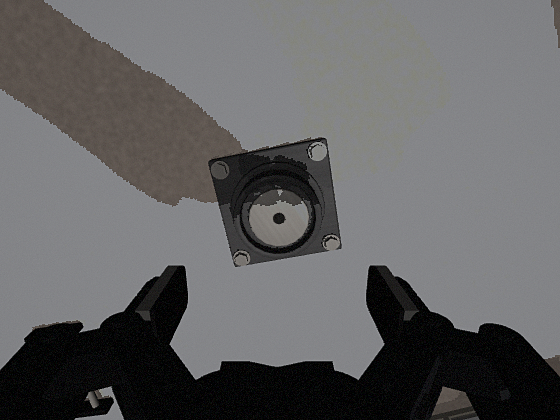

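The wrist view shows the block, with the bore as a dark dot at (279,218) in the bright anvil, and the pedestal rim around it.

```bash
cat > blk.py <<'E'
from h import *
import sys
w=load(sys.argv[1]);g=cv2.cvtColor(w['image'],cv2.COLOR_RGB2GRAY);P=cloud(w)
def circ(p):
    A=np.c_[2*p[:,:2],np.ones(len(p))];s=np.linalg.lstsq(A,(p[:,:2]**2).sum(1),rcond=None)[0]
    return s[:2],np.sqrt(s[2]+s[0]**2+s[1]**2)
v,u=np.mgrid[0:420,0:560];c0=np.array([.509,.288])
near=np.hypot(P[...,0]-c0[0],P[...,1]-c0[1])<.05
z=P[...,2]
print('anvil z',np.median(z[np.hypot(P[...,0]-c0[0],P[...,1]-c0[1])<.02]))
m=(near&(z>.038)).astype(np.uint8)
cs,_=cv2.findContours(m,0,1);c=max(cs,key=cv2.contourArea)[:,0]
q=np.array([onz(w,a,b,.047) for a,b in c]);ctr,rad=circ(q);print('outer rim',ctr,rad)
m=(near&(z>.0445));p=P[m];print('rim top mean',p.mean(0),circ(p))
u0,v0=map(int,proj(w,[*c0,.042]));print(u0,v0)
s=g[v0-20:v0+20,u0-20:u0+20];th=(s<70).astype(np.uint8)
n,l,st,ce=cv2.connectedComponentsWithStats(th)
for i in range(1,n):
    if 20<st[i,4]<250: print('bore',st[i],onz(w,ce[i][0]+u0-20,ce[i][1]+v0-20,.042))
cs,_=cv2.findContours((near&(g>110)).astype(np.uint8),0,1)
a=max(cs,key=cv2.contourArea)
E
python3 blk.py w1
```

```text
anvil z 0.2322151654691227
outer rim [0.65177414 0.24026376] 0.12134064549642422
rim top mean [0.49230368 0.2935405  0.21500158] (array([0.51317133, 0.28689688]), np.float64(0.037613547895159916))
275 215
bore [  0   0  40  11 247] [0.49613989 0.29268896 0.042     ]
bore [ 18  18  13  11 106] [0.51244748 0.289618   0.042     ]
```

```bash
sed -i 's/<\.05$/<.05\nnear\&=P[...,2]<.06/; s/c0\[1\])<.02\]/c0[1])<.02]/' blk.py; sed -i "s/^near&=.*/near\&=(P[...,2]<.06)/" blk.py; python3 blk.py w1
```

```text
anvil z 0.2322151654691227
outer rim [0.50986384 0.28929849] 0.037564760541180145
rim top mean [0.50887684 0.28958005 0.0473298 ] (array([0.51008191, 0.28920768]), np.float64(0.034584688203926225))
275 215
bore [  0   0  40  11 247] [0.49613989 0.29268896 0.042     ]
bore [ 18  18  13  11 106] [0.51244748 0.289618   0.042     ]
```

```bash
python3 -m crank '[[-0.85,-1,-0.1,0,0,-0.0165],[-0.85,-1,-0.1,0,0,-0.0165],[-0.85,-1,-0.1,0,0,-0.0165],[-0.85,-1,-0.1,0,0,-0.0165],[-0.85,-1,-0.1,0,0,-0.0165],[-0.85,-1,0,0,0,-0.0165],[-0.85,-1,0,0,0,-0.0165],[-0.85,-1,0,0,0,-0.0165],[-0.85,-1,0,0,0,-0.0165],[-0.85,-1,0,0,0,-0.0165],[-0.85,-1,0,0,0,-0.0165],[-0.85,-1,0,0,0,-0.0165]]';  python3 -c "
from h import *
w=grab('wrist','w2');P=cloud(w)
z=P[...,2];m=(z>.045)&(z<.075)&(np.hypot(P[...,0]-.621,P[...,1]-.002)<.05)
p=P[m];print(m.sum(),p.min(0),p.max(0),np.median(p,0))
a=np.array([np.cos(.164),-np.sin(.164)]);b=np.array([a[1]*-1,a[0]])
s=p[:,:2]@a;t=p[:,:2]@b;t=t[z[m]>.064];print(s.min(),s.max(),t.min(),t.max());print('ctr',a*(s.min()+s.max())/2+b*(t.min()+t.max())/2)
o=status.get_obs();print(o['joints'].round(2),R.from_rotvec(o['orientation']).as_matrix()[:,1])
print(togo([.621,.002,.021]))"
```

```text
clock: 3.8
tcp_pos: [0.6401, 0.0085, 0.1614]
orientation: [0.257, 3.131, 0.0]
contact_force: [0.1, 1.0, -0.1]
grip_width: 0.0852
gripper_force: 0.0
2649 [ 0.60275264 -0.02661863  0.04517954] [0.64351603 0.02949637 0.07048171] [0.62088109 0.00247255 0.06398654]
0.5968243091817468 0.6330341971636508 0.08650981205155626 0.11927363461519502
ctr [0.62347691 0.0011142 ]
[-0.24  0.49  0.18  1.72 -0.1   0.94  1.39] [ 0.16737889  0.98588868 -0.0027947 ]
[ 1.0471501  -0.19534264  7.02980105]
```

View pics/w2.png

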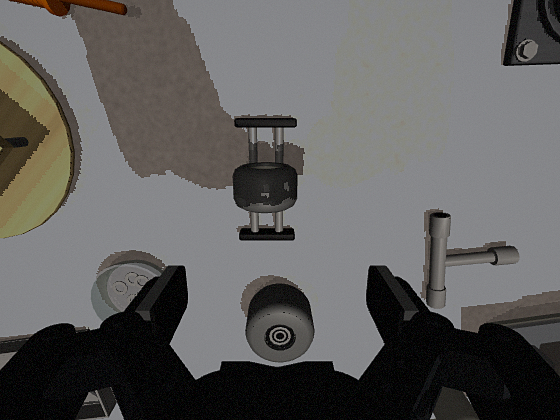

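The wrist view shows the wheel on the rods at (265,187), with its axle vertical in the picture and so square to the closing line. The grasp is aligned, so I'm descending and closing.

```bash
python3 -m crank '[[0.5,-0.1,0,0,0,0],[0.45,-0.1,0.2,0,0,0],[0,0,0.9,0,0,0],[0,0,0.9,0,0,0],[0,0,0.9,0,0,0],[0,0,0.9,0,0,0],[0,0,0.9,0,0,0],[0,0,0.9,0,0,0],[0,0,0.9,0,0,0],[0,0,0.5,0,0,0],[0,0,0,0,0,0],[0,0,0,0,0,0]]' 1; python3 -c "
from h import *
print(togo([.623,.0015,.019]))"; python3 -m crank '[[0,0,0,0,0,0],[0,0,0,0,0,0],[0,0,0,0,0,0],[0,0,0,0,0,0],[0,0,0,0,0,0],[0,0,0,0,0,0],[0,0,0,0,0,0],[0,0,0,0,0,0]]' 0 40; python3 -m crank '[[0,0,-0.3,0,0,0],[0,0,-0.5,0,0,0],[0,0,-1,0,0,0],[0,0,-1,0,0,0],[0,0,-1,0,0,0],[0,0,0,0,0,0]]'
```

```text
clock: 5.05
tcp_pos: [0.6203, 0.0094, 0.0218]
orientation: [0.257, 3.131, 0.0]
contact_force: [0.3, -0.3, -0.0]
grip_width: 0.0854
gripper_force: 0.0
[-0.19592058 -0.36678488  0.13780346]
clock: 5.85
tcp_pos: [0.6207, 0.0016, 0.0235]
orientation: [0.266, 3.129, -0.01]
contact_force: [-3.9, -13.9, 13.1]
grip_width: 0.055
gripper_force: 41.4
clock: 6.45
tcp_pos: [0.6228, 0.01, 0.1008]
orientation: [0.255, 3.125, 0.003]
contact_force: [1.4, -0.7, -0.8]
grip_width: 0.055
gripper_force: 42.9
```

```bash
python3 -m crank '[[0.7,0,0,0,0,0],[1,0,0,0,0,0],[1,0,0,0,0,0],[1,0,0,0,0,0],[1,0,0,0,0,0],[0.7,0,0,0,0,0],[0.5,0,0,0,0,0],[0,0,0,0,0,0]]'; python3 -m crank '[[0,0,0,0,0.19,0],[0,0,0,0,0.19,0],[0,0,0,0,0.19,0],[0,0,0,0,0.19,0],[0,0,0,0,0.19,0],[0,0,0,0,0.19,0],[0,0,0,0,0,0],[0,0,0,0,0,0],[0,0,0,0,0,0]]';python3 -c "
from h import *
f=grab('scene','s1');P=cloud(f)
o=status.get_obs();M=R.from_rotvec(o['orientation']).as_matrix();print(M.round(3),o['joints'].round(2),o['tcp_pos'])
cv2.imwrite('pics/s1c.png',cv2.resize(f['image'][120:340,150:450][:,:,::-1],(750,550)))"
```

```text
clock: 7.25
tcp_pos: [0.5026, 0.0287, 0.097]
orientation: [-0.256, -3.13, -0.0]
contact_force: [0.2, 0.4, -1.2]
grip_width: 0.0551
gripper_force: 42.8
clock: 8.15
tcp_pos: [0.5046, 0.0284, 0.0984]
orientation: [-0.184, -2.245, -0.089]
contact_force: [-0.5, 0.4, -0.4]
grip_width: 0.055
gripper_force: 42.8
[[-0.621  0.163 -0.767]
 [ 0.102  0.987  0.128]
 [ 0.777  0.001 -0.629]] [-0.14  0.88  0.11  1.48 -0.23  1.68  1.47] [0.50460611 0.02843812 0.09897533]
```

View pics/s1c.png

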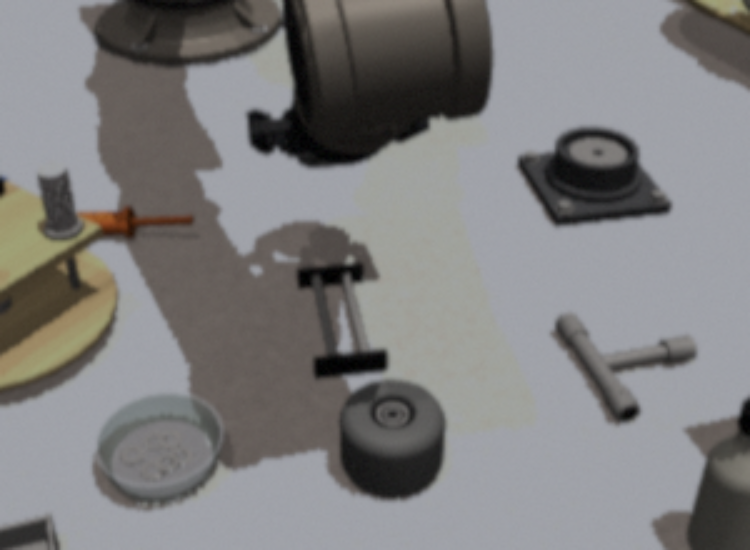

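The scene crop shows the hand tilted with the wheel above the clear bench, where the wheel itself is hidden behind the hand. The orange look-alike, which stood before, now lies on its side near (130,220), so I'm checking whether the blue one fell too, which would mean they toppled by themselves.

```bash
python3 -c "
from h import *
f=grab('top','t1');s=load('s1')
for n,f in(('t1',f),('s1',s),('top0',load('top0')),('scene0',load('scene0')),('w1',load('w1')),('w2',load('w2'))):
    h=cv2.cvtColor(f['image'],cv2.COLOR_RGB2HSV);P=cloud(f)
    for c,lo,hi in(('or',(5,180,60),(18,255,255)),('bl',(105,150,60),(125,255,255))):
        m=cv2.inRange(h,lo,hi)>0;m&=(f['depth']>0)&(P[...,0]>.2)&(P[...,0]<.65)&(abs(P[...,1])<.4)
        if m.sum()>5: p=P[m];print(n,c,m.sum(),p.min(0).round(3),p.max(0).round(3))
a=load('t1')['image'][220:330,270:400][:,:,::-1];b=load('scene0')['image'][140:230,90:260][:,:,::-1];c=load('s1')['image'][140:230,90:260][:,:,::-1]
cv2.imwrite('pics/or.png',np.vstack([cv2.resize(x,(500,270))[:190 if 0 else 270][:196] if 0 else cv2.resize(x,(340,190)) for x in(a,b,c)]))
"
```

```text
t1 or 134 [ 0.419 -0.315  0.015] [ 0.529 -0.092  0.163]
t1 bl 149 [ 0.341 -0.302  0.012] [ 0.432 -0.244  0.032]
s1 or 109 [ 0.44  -0.172  0.011] [ 0.466 -0.094  0.03 ]
top0 or 25 [ 0.459 -0.078  0.057] [ 0.466 -0.06   0.111]
top0 bl 83 [ 0.342 -0.215  0.057] [ 0.364 -0.196  0.116]
scene0 or 114 [ 0.473 -0.085  0.056] [ 0.486 -0.064  0.113]
scene0 bl 51 [ 0.352 -0.221  0.058] [ 0.37  -0.2    0.113]
w2 or 726 [ 0.444 -0.23   0.006] [ 0.632 -0.086  0.029]
```

View pics/or.png

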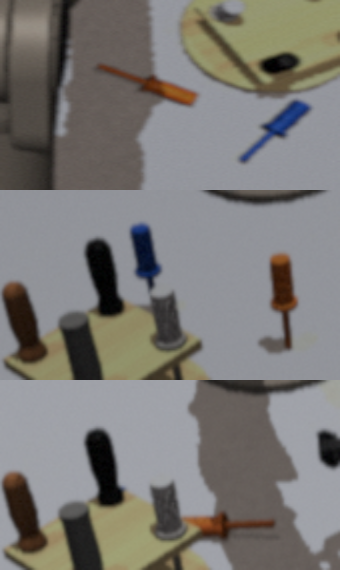

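Both look-alikes toppled by themselves: they had been standing on their tips, and the blue one lies well away from my path. I'm lowering the tilted wheel to the bench.

```bash
python3 -m crank '[[-0.37,0,0.3,0,0,0],[-0.37,0,0.3,0,0,0],[-0.37,0,0.3,0,0,0],[-0.37,0,0.3,0,0,0],[-0.37,0,0.3,0,0,0],[-0.37,0,0.3,0,0,0],[-0.37,0,0.3,0,0,0],[-0.3,0,0.24,0,0,0],[0,0,0,0,0,0],[0,0,0,0,0,0]]'; python3 -m crank '[[-0.04,0,0.03,0,0,0],[-0.04,0,0.03,0,0,0],[0,0,0,0,0,0]]'
```

```text
clock: 9.25
tcp_pos: [0.5034, 0.0283, 0.0229]
orientation: [-0.184, -2.239, -0.089]
contact_force: [-1.7, 0.6, -0.2]
grip_width: 0.0551
gripper_force: 43.0
clock: 9.55
tcp_pos: [0.5035, 0.0282, 0.0224]
orientation: [-0.184, -2.238, -0.089]
contact_force: [-2.0, -0.6, 8.9]
grip_width: 0.0552
gripper_force: 43.6
```

```bash
python3 -m crank '[[0,0,0,0,0,0],[0,0,0,0,0,0],[0,0,0,0,0,0],[0,0,0,0,0,0],[0,0,0,0,0,0]]' 1; python3 -m crank '[[0,0,-0.5,0,0,0],[0,0,-1,0,0,0],[0,0,-1,0,0,0],[0,0,-1,0,0,0],[0,0,-1,0,0,0],[0.5,0,-0.5,0,-0.19,0],[0.5,0,0,0,-0.19,0],[0.5,0,0,0,-0.19,0],[0,0,0,0,-0.19,0],[0,0,0,0,-0.19,0],[0,0,0,0,-0.19,0],[0,0,0,0,0,0]]';  python3 -m crank '[[0,0,0,0,0,0],[0,0,0,0,0,0]]';python3 -c "
from h import *
w=grab('wrist','w3');o=status.get_obs();print(R.from_rotvec(o['orientation']).as_matrix().round(3))
w=grab('wrist','w3')
P=cloud(w);z=P[...,2];m=(z>.028)&(z<.042)&(abs(P[...,0]-.48)<.07)&(abs(P[...,1]-.03)<.06);p=P[m];print(m.sum(),p.min(0),p.max(0),np.median(p,0))"
```

```text
clock: 10.05
tcp_pos: [0.5037, 0.0282, 0.0208]
orientation: [-0.185, -2.24, -0.089]
contact_force: [-0.0, 0.0, -0.2]
grip_width: 0.0851
gripper_force: 0.0
clock: 11.25
tcp_pos: [0.5546, 0.0194, 0.104]
orientation: [-0.256, -3.131, -0.0]
contact_force: [-1.2, -0.1, 0.5]
grip_width: 0.0855
gripper_force: 0.0
clock: 11.45
tcp_pos: [0.5609, 0.019, 0.1044]
orientation: [0.258, 3.13, 0.0]
contact_force: [-0.7, -0.4, -0.1]
grip_width: 0.0853
gripper_force: 0.0
[[-0.986  0.164  0.001]
 [ 0.164  0.986  0.   ]
 [-0.001  0.    -1.   ]]
3090 [ 0.50991237 -0.00608692  0.02800055] [0.54996754 0.04969314 0.03869351] [0.52900508 0.02241067 0.03523982]
```

View pics/w3.png

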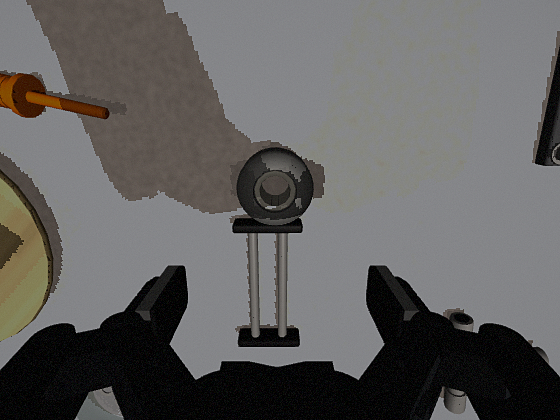

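The wheel lies flat at (275,187), beside the rack's end plate.

```bash
python3 -c "
from h import *
w=load('w3');P=cloud(w);z=P[...,2]
m=(z>.01)&(z<.042)&(np.hypot(P[...,0]-.527,P[...,1]-.022)<.036)
for zz in(.02,.025,.03):
  k=m&(z>zz);p=P[k];c,rr=cv2.minEnclosingCircle(p[:,:2].astype(np.float32));print(zz,c,rr,p[:,2].max())
c=np.array(c)
print(togo([c[0],c[1],.010]))
print(onz(w,275,187,.030), status.get_obs()['tcp_pos'])"
```

```text
0.02 (0.5378267765045166, 0.021742448210716248) 0.02807691879570484 0.03869350737559023
0.025 (0.537871778011322, 0.02175190858542919) 0.028065558522939682 0.03869350737559023
0.03 (0.5376327037811279, 0.02177785150706768) 0.02774539217352867 0.03869350737559023
[ 1.16675855 -0.04314446  4.68815226]
[0.53644995 0.02227913 0.03      ] [0.56076426 0.01880775 0.10377043]
```

```bash
python3 -m crank '[[0.5,-0.04,0,0,0,0],[0.67,0,0,0,0,0],[0,0,0.8,0,0,0],[0,0,0.8,0,0,0],[0,0,0.8,0,0,0],[0,0,0.8,0,0,0],[0,0,0.8,0,0,0],[0,0,0.6,0,0,0],[0,0,0.1,0,0,0],[0,0,0,0,0,0],[0,0,0,0,0,0],[0,0,0,0,0,0]]'; python3 -c "
from h import *
print(togo([.5375,.022,.01]))"; python3 -m crank '[[0,0,0,0,0,0],[0,0,0,0,0,0],[0,0,0,0,0,0],[0,0,0,0,0,0],[0,0,0,0,0,0],[0,0,0,0,0,0],[0,0,0,0,0,0]]' 0 50; python3 -m crank '[[0,0,-0.3,0,0,0],[0,0,-0.7,0,0,0],[0,0,-1,0,0,0],[0,0,-1,0,0,0],[0,0,-1,0,0,0],[0,0,-1,0,0,0],[0,0,-0.5,0,0,0],[0,0,0,0,0,0],[0,0,0,0,0,0],[0,0,0,0,0,0]]'; python3 -c "
from h import *
print(togo([.510,.2892,.1]))"
```

```text
clock: 12.75
tcp_pos: [0.5364, 0.0221, 0.0103]
orientation: [0.258, 3.13, 0.0]
contact_force: [-0.8, -0.8, 1.1]
grip_width: 0.0858
gripper_force: 0.0
[-0.05404639  0.00317728  0.01692577]
clock: 13.45
tcp_pos: [0.5362, 0.0221, 0.0103]
orientation: [0.258, 3.13, 0.0]
contact_force: [-1.5, -0.5, 5.5]
grip_width: 0.0548
gripper_force: 52.8
clock: 14.45
tcp_pos: [0.5351, 0.022, 0.1187]
orientation: [-0.257, -3.129, 0.001]
contact_force: [0.2, 0.1, -1.2]
grip_width: 0.055
gripper_force: 53.2
[ 3.42034156 12.97482947  0.93427225]
```

```bash
python3 -m crank '[[0.2,0.6,0,0,0,0],[0.3,1,0,0,0,0],[0.3,1,0,0,0,0],[0.3,1,0,0,0,0],[0.3,1,0,0,0,0],[0.3,1,0,0,0,0],[0.3,1,0,0,0,0],[0.3,1,0,0,0,0],[0.3,1,0,0,0,0],[0.3,1,0,0,0,0],[0.3,1,0,0,0,0],[0.3,1,0,0,0,0]]'; python3 -m crank '[[0.18,1,0,0,0,0],[0,0.4,0,0,0,0],[0,0,0,0,0,0],[0,0,0,0,0,0],[0,0,0,0,0,0],[0,0,0,0,0,0]]';python3 -c "
from h import *
print(togo([.5088,.2892,.052]))
w=grab('wrist','w4');P=cloud(w);z=P[...,2];o=status.get_obs()['tcp_pos'];print(o)
m=(z>o[2]-.002)&(z<o[2]+.035)&(np.hypot(P[...,0]-o[0],P[...,1]-o[1])<.027);p=P[m];print(m.sum(),p.min(0),p.max(0))"
```

```text
clock: 15.65
tcp_pos: [0.5036, 0.2641, 0.1188]
orientation: [-0.256, -3.13, 0.001]
contact_force: [0.2, 0.3, -0.4]
grip_width: 0.0549
gripper_force: 53.2
clock: 16.25
tcp_pos: [0.5061, 0.2894, 0.1196]
orientation: [-0.26, -3.131, 0.001]
contact_force: [-0.1, -0.1, -1.2]
grip_width: 0.0547
gripper_force: 53.2
[-0.13638994  0.01422625  3.3821028 ]
[0.50607239 0.28957581 0.11970444]
11437 [0.4795585  0.2627895  0.11772105] [0.53292512 0.31652354 0.15032327]
```

View pics/w4.png

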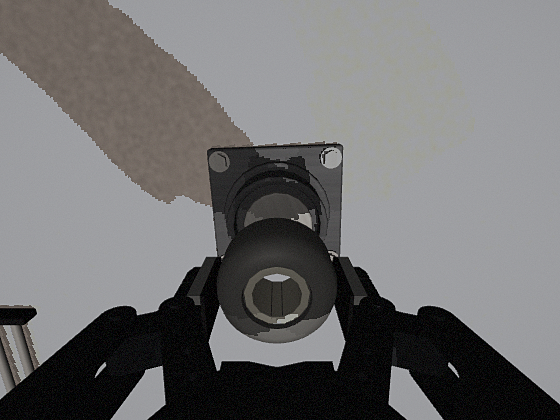

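The wheel is level in the grip, with the core's top at about (277,297) and the block below it. I'm computing the wheel's offset to the TCP from the core ring.

```bash
python3 -c "
from h import *
w=load('w4');print(onz(w,277,297,.1454))
P=cloud(w);z=P[...,2];m=(z>.138)&(z<.149)&(np.hypot(P[...,0]-.507,P[...,1]-.2895)<.04)
p=P[m];print(m.sum(),p.min(0),p.max(0));print(cv2.minEnclosingCircle(p[:,:2].astype(np.float32)))
m2=m&(z>.1415);g=w['image'].astype(int).mean(2);mm=m2&(g>70);q=P[mm];print(mm.sum(),cv2.minEnclosingCircle(q[:,:2].astype(np.float32)))"
```

```text
[0.50767788 0.28975449 0.1454    ]
10315 [0.4795585  0.25144899 0.13800276] [0.5339718  0.32947868 0.14899943]
((0.5008295178413391, 0.2904638350009918), 0.03958678990602493)
2073 ((0.5185059309005737, 0.2876632809638977), 0.02769923210144043)
```

```bash
python3 -m crank '[[-0.12,-0.01,0.3,0,0,0],[0,0,0.6,0,0,0],[0,0,0.6,0,0,0],[0,0,0.6,0,0,0],[0,0,0.6,0,0,0],[0,0,0.3,0,0,0],[0,0,0.15,0,0,0],[0,0,0.05,0,0,0],[0,0,0,0,0,0],[0,0,0,0,0,0]]'; python3 -m crank '[[0,0,0.05,0,0,0],[0,0,0.05,0,0,0],[0,0,0.05,0,0,0],[0,0,0,0,0,0],[0,0,0,0,0,0]]'
```

```text
clock: 17.3
tcp_pos: [0.5085, 0.2902, 0.0562]
orientation: [0.258, 3.13, 0.001]
contact_force: [-0.2, 0.1, -1.1]
grip_width: 0.0546
gripper_force: 53.2
clock: 17.8
tcp_pos: [0.5081, 0.29, 0.0526]
orientation: [-0.258, -3.131, 0.0]
contact_force: [-0.1, 0.7, -1.9]
grip_width: 0.0549
gripper_force: 53.2
```

```bash
python3 -m crank '[[0,0,0.04,0,0,0],[0,0,0.03,0,0,0],[0,0,0,0,0,0]]'; python3 -m crank '[[0,0,0,0,0,0],[0,0,0,0,0,0],[0,0,0,0,0,0],[0,0,0,0,0,0]]' 1;python3 -m crank '[[0,0,-0.5,0,0,0],[0,0,-1,0,0,0],[0,0,-1,0,0,0],[0,0,-1,0,0,0],[0,0,-1,0,0,0],[0,0,-1,0,0,0],[0,0,-0.5,0,0,0],[0,0,0,0,0,0],[0,0,0,0,0,0],[0,0,0,0,0,0]]';python3 -c "
from h import *
w=grab('wrist','w5');P=cloud(w);z=P[...,2];o=status.get_obs();print(o['tcp_pos'],o['joints'].round(2))
m=(z>.06)&(z<.085)&(np.hypot(P[...,0]-.51,P[...,1]-.2892)<.038);p=P[m];print(cv2.minEnclosingCircle(p[:,:2].astype(np.float32)),np.percentile(p[:,2],[50,90,98]))
m=(z>.01)&(z<.05)&(np.hypot(P[...,0]-.51,P[...,1]-.2892)<.09);p=P[m];print('foot',cv2.minAreaRect(p[:,:2].astype(np.float32)))"
```

```text
clock: 18.1
tcp_pos: [0.5082, 0.2901, 0.0523]
orientation: [-0.258, -3.131, -0.0]
contact_force: [-3.6, -1.1, 10.6]
grip_width: 0.0548
gripper_force: 54.4
clock: 18.5
tcp_pos: [0.5082, 0.29, 0.0511]
orientation: [-0.258, -3.131, 0.0]
contact_force: [-0.1, -0.0, 0.4]
grip_width: 0.0858
gripper_force: 0.0
clock: 19.5
tcp_pos: [0.5075, 0.2896, 0.1702]
orientation: [-0.258, -3.13, 0.002]
contact_force: [-0.2, -1.2, 0.4]
grip_width: 0.0855
gripper_force: 0.0
[0.50750844 0.28964312 0.17011274] [-0.73  0.4   0.14  1.84 -0.07  0.91  0.84]
((0.5100579261779785, 0.2901301085948944), 0.02815491147339344) [0.07716715 0.07912975 0.07972371]
foot ((0.5105310082435608, 0.2889953553676605), (0.1100204810500145, 0.1098211407661438), 82.57906341552734)
```

View pics/w5.png

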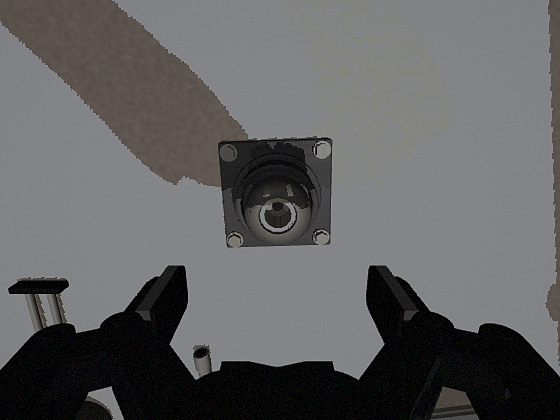

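The wheel sits flat in the pocket, with its top at 78 mm and its centre within 1 mm of the pocket centre. I'm moving over to the caddy.

```bash
python3 -m crank '[[-0.25,-0.6,-0.4,0,0,0],[-0.25,-1,-0.4,0,0,0],[-0.25,-1,-0.4,0,0,0],[-0.25,-1,-0.4,0,0,0],[-0.25,-1,-0.4,0,0,0],[-0.25,-1,-0.4,0,0,0],[-0.25,-1,-0.4,0,0,0],[-0.25,-1,-0.4,0,0,0],[-0.25,-1,-0.3,0,0,0],[-0.25,-1,0,0,0,0],[-0.25,-1,0,0,0,0],[-0.25,-1,0,0,0,0]]'; python3 -m crank '[[-0.25,-1,0,0,0,0],[-0.25,-1,0,0,0,0],[-0.25,-1,0,0,0,0],[-0.25,-1,0,0,0,0],[-0.25,-1,0,0,0,0],[-0.25,-1,0,0,0,0],[-0.25,-1,0,0,0,0],[-0.25,-1,0,0,0,0],[-0.25,-1,0,0,0,0],[-0.25,-1,0,0,0,0],[-0.25,-1,0,0,0,0],[-0.25,-1,0,0,0,0]]';python3 -m crank '[[0,0,0,0,0,0],[0,0,0,0,0,0],[0,0,0,0,0,0]]';python3 -c "
from h import *
w=grab('wrist','w6');P=cloud(w);z=P[...,2];o=status.get_obs();print(o['tcp_pos'],o['joints'].round(2))
m=(z>.12)&(z<.152)&(np.hypot(P[...,0]-.55,P[...,1]+.195)<.03);p=P[m];print(m.sum(),cv2.minEnclosingCircle(p[:,:2].astype(np.float32)),np.percentile(p[:,2],[50,90,98]))
m=m&(z>.141);p=P[m];print(m.sum(),cv2.minEnclosingCircle(p[:,:2].astype(np.float32)))
w0=load('w5');print('bore w5?',onz(w0,277,206,.042))"
```

```text
clock: 20.75
tcp_pos: [0.5292, 0.0493, 0.2415]
orientation: [-0.259, -3.131, 0.0]
contact_force: [0.6, 0.0, 0.5]
grip_width: 0.0852
gripper_force: 0.0
clock: 21.95
tcp_pos: [0.5486, -0.1972, 0.2414]
orientation: [-0.259, -3.13, 0.0]
contact_force: [0.7, 0.6, -0.8]
grip_width: 0.0854
gripper_force: 0.0
clock: 22.25
tcp_pos: [0.5492, -0.1944, 0.2412]
orientation: [-0.256, -3.131, -0.001]
contact_force: [-0.1, 1.1, 0.3]
grip_width: 0.0853
gripper_force: 0.0
[ 0.54931219 -0.19416628  0.24121709] [-0.06  0.33  0.37  1.79 -0.14  1.05  1.77]
710 ((0.5520837306976318, -0.19546349346637726), 0.01130510400980711) [0.14523785 0.14622736 0.14688514]
532 ((0.5525215864181519, -0.19545170664787292), 0.010854644700884819)
bore w5? [0.51279804 0.28939818 0.042     ]
```

View pics/w6.png

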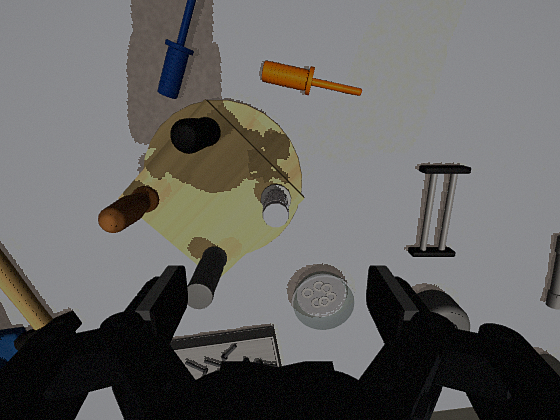

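The wrist view shows the drift upright in its corner hole at (275,207), with the drivers well clear of both finger paths. I'm descending onto the grip.

```bash
python3 -m crank '[[-0.155,-0.04,0.3,0,0,0],[0,0,0.8,0,0,0],[0,0,0.8,0,0,0],[0,0,0.8,0,0,0],[0,0,0.8,0,0,0],[0,0,0.8,0,0,0],[0,0,0.8,0,0,0],[0,0,0.8,0,0,0],[0,0,0.6,0,0,0],[0,0,0.25,0,0,0],[0,0,0,0,0,0],[0,0,0,0,0,0]]'; python3 -m crank '[[0,0,0,0,0,0],[0,0,0,0,0,0],[0,0,0,0,0,0],[0,0,0,0,0,0],[0,0,0,0,0,0],[0,0,0,0,0,0],[0,0,0,0,0,0],[0,0,0,0,0,0],[0,0,0,0,0,0],[0,0,0,0,0,0]]' 0 45
```

```text
clock: 23.5
tcp_pos: [0.5527, -0.1966, 0.1067]
orientation: [0.258, 3.13, -0.0]
contact_force: [-0.5, 0.3, 0.3]
grip_width: 0.0855
gripper_force: 0.0
clock: 24.5
tcp_pos: [0.5524, -0.1965, 0.1065]
orientation: [0.258, 3.131, 0.0]
contact_force: [-0.6, 0.8, 5.4]
grip_width: 0.0211
gripper_force: 44.0
```

```bash
python3 -m crank '[[0,0,-0.2,0,0,0],[0,0,-0.5,0,0,0],[0,0,-0.8,0,0,0],[0,0,-0.8,0,0,0],[0,0,-0.8,0,0,0],[0,0,-0.8,0,0,0],[0,0,-0.8,0,0,0],[0,0,0,0,0,0]]'; python3 -m crank '[[0.25,0.6,0,0,0,0],[0.25,1,0,0,0,0],[0.25,1,0,0,0,0],[0.25,1,0,0,0,0],[0.25,1,0,0,0,0],[0.25,1,0,0,0,0],[0.25,1,0,0,0,0],[0.25,1,0,0,0,0],[0.25,1,0,0,0,0],[0.25,1,0,0,0,0],[0.25,1,0,0,0,0],[0.25,1,0,0,0,0]]'; python3 -m crank '[[0.25,1,0,0,0,0],[0.25,1,0,0,0,0],[0.25,1,0,0,0,0],[0.25,1,0,0,0,0],[0.25,1,0,0,0,0],[0.25,1,0,0,0,0],[0.25,1,0,0,0,0],[0.25,1,0,0,0,0],[0.25,1,0,0,0,0],[0.25,1,0,0,0,0],[0.25,1,0,0,0,0],[0.2,0.6,0,0,0,0]]';python3 -m crank '[[0,0,0,0,0,0],[0,0,0,0,0,0],[0,0,0,0,0,0],[0,0,0,0,0,0]]';python3 -c "
from h import *
w=grab('wrist','w7');o=status.get_obs();print(o['tcp_pos'],o['grip_width'],R.from_rotvec(o['orientation']).as_matrix().round(3)[:,2])
print(togo([.5124,.2896,.14]))
P=cloud(w);z=P[...,2];t=o['tcp_pos']
for dz in(-.02,-.03,-.04,-.05,-.06,-.07):
  m=(abs(z-t[2]-dz)<.004)&(np.hypot(P[...,0]-t[0],P[...,1]-t[1])<.02);p=P[m]
  if len(p): print(dz,len(p),(p.min(0)-t)[:2],(p.max(0)-t)[:2],proj(w,t+[0,0,dz]))
cv2.imwrite('pics/w7c.png',cv2.resize(w['image'][130:330,180:380][:,:,::-1],(600,600)))"
```

```text
clock: 25.3
tcp_pos: [0.5536, -0.1972, 0.2027]
orientation: [0.258, 3.127, -0.001]
contact_force: [0.2, -0.6, -1.0]
grip_width: 0.0211
gripper_force: 44.0
clock: 26.5
tcp_pos: [0.5295, 0.0438, 0.1991]
orientation: [-0.256, -3.129, 0.001]
contact_force: [-0.7, -0.8, -1.2]
grip_width: 0.0206
gripper_force: 44.1
clock: 27.7
tcp_pos: [0.5089, 0.2828, 0.199]
orientation: [-0.254, -3.129, 0.001]
contact_force: [-0.1, -0.3, -1.3]
grip_width: 0.0207
gripper_force: 44.1
clock: 28.1
tcp_pos: [0.5111, 0.2793, 0.2003]
orientation: [0.261, 3.131, -0.001]
contact_force: [-1.1, 0.3, -0.6]
grip_width: 0.0208
gripper_force: 44.1
[0.51106867 0.27959251 0.20033387] 0.020918644702242244 [ 0. -0. -1.]
[0.01740344 0.5050379  3.01660084]
-0.04 1 [-0.00360649  0.00171911] [-0.00360649  0.00171911] (np.float64(276.29524388524277), np.float64(236.8170006375751))
-0.05 45 [-0.00395985 -0.0034519 ] [-0.0009627   0.00410051] (np.float64(276.3169547615052), np.float64(231.16991906242419))
-0.06 42 [-0.00406013 -0.00277437] [-0.00072216  0.00417893] (np.float64(276.33674886100977), np.float64(226.02139841972797))
-0.07 19 [-0.00390151 -0.00284581] [-0.00031982  0.00424751] (np.float64(276.35486929043816), np.float64(221.30820573592783))
```

View pics/w7c.png

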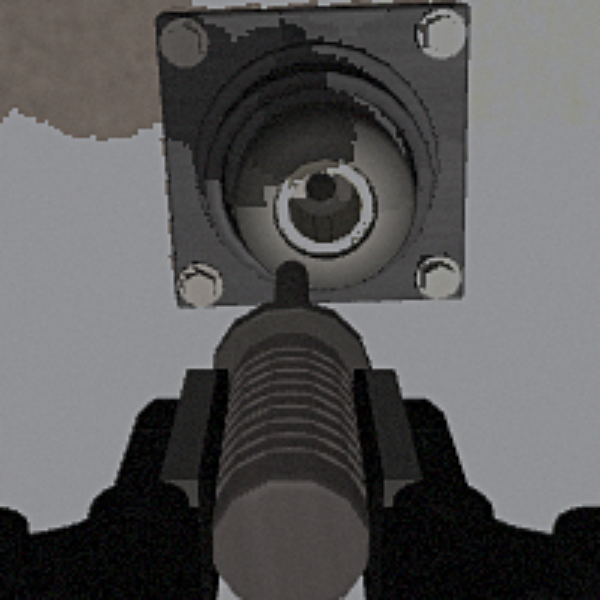

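The crop shows the drift upright in the grip with its shank tip at (292,265). Ahead of it is the seated wheel, with the anvil's bore visible through the core as a dark dot at (320,187).

```bash
python3 -c "
from h import *
w=load('w7');g=w['image'].astype(int).mean(2);P=cloud(w);z=P[...,2]
s=g[183:202,276:298];print(s.round().astype(int))
th=(s<38).astype(np.uint8);n,l,st,ce=cv2.connectedComponentsWithStats(th)
for i in range(1,n):print(st[i],ce[i],onz(w,276+ce[i][0],183+ce[i][1],.042))
t=np.array([.51107,.27959,.20033])
for v in(220,223,226,229):
  d=w['depth'][v,268:288];k=np.where(d<d.min()+.006)[0]+268;c=(k.min()+k.max())/2;print(v,k.min(),k.max(),'lat mm',(c-276.34)/foc(w)*d.min()*1000)
"
```

```text
[[ 43  47  44  48  46  36  42  40  33  32  52  69  87  69  52  30  25 110
   66  32  31  23]
 [ 48  45  45  40  39  31  53  72  83  94  91  88  85  84  87  87  69 105
   87  43  93 117]
 [ 44  44  39  34  74  89  92  89  87  82  81  78  74  70  66  65  61 157
  159 159 117  88]
 [ 47  40  38  73  89  84  78  78  74  83  77  76  64 163 160 160 155 155
  151 150 154 118]
 [ 37  32  83  89  79  74  76  74  80  64  49 106  69 150 158 134 155 154
  151 150 150 154]
 [ 51  87  85  81  73  68 112  77  23  23  22  23  13  44 126  70  46  87
  129 151 149 153]
 [108  76  75  66  59 116 121  31  18  18  28  24  22  24  26  58  71  68
   66 109 153 152]
 [107  89 164 163 156 135  57  23  25  28  21  27  20  22  24  48  69  79
   67  67 105 152]
 [ 93  78  75 114 146 134  22  22  34  29  29  32  32  28  29  18  69  76
   69  71  64  71]
 [ 82 153 104 139 147 119  16  26  24  35  25  26  30  33  33  11  73  77
   73  73  72  43]
 [150 152 136 142 145 118  26  20  26  29  28  31  31  30  28  30  70  73
   72  73  74  46]
 [152 145 141 139 146 140  52  15  30  30  32  32  28  26  31  44  75  72
   
[... 938 characters left out ...]
12924 0.2816356  0.042     ]
[ 6  5 10  9 71] [10.46478873  8.94366197] [0.51238821 0.28956214 0.042     ]
[ 0 13  2  4  5] [ 0.6 14.4] [0.51634274 0.2788453  0.042     ]
[21 12  1  1  1] [21. 12.] [0.51727098 0.29954479 0.042     ]
[20 15  1  1  1] [20. 15.] [0.52019953 0.29809132 0.042     ]
[ 3 16  2  3  4] [ 3.5 17. ] [0.51951358 0.28129382 0.042     ]
[18 17  1  1  1] [18. 17.] [0.52193867 0.29578502 0.042     ]
[ 6 18  1  1  1] [ 6. 18.] [0.52096932 0.28362413 0.042     ]
[15 18  1  1  1] [15. 18.] [0.52247603 0.29262767 0.042     ]
220 273 281 lat mm 0.46410439424022276
223 272 281 lat mm 0.10931893491888334
226 272 281 lat mm 0.10622935879144864
229 272 282 lat mm 0.42755753533186974
```

```bash
python3 -m crank '[[0.017,0.35,0,0,0,0],[0,0.145,0.3,0,0,0],[0,0,0.6,0,0,0],[0,0,0.6,0,0,0],[0,0,0.6,0,0,0],[0,0,0.5,0,0,0],[0,0,0.4,0,0,0],[0,0,0.4,0,0,0],[0,0,0.3,0,0,0],[0,0,0,0,0,0],[0,0,0,0,0,0],[0,0,0,0,0,0]]'; python3 -c "
from h import *
print(togo([.5124,.2894,.1145]),status.get_obs()['contact_force'])"
```

```text
clock: 29.35
tcp_pos: [0.5124, 0.2907, 0.1268]
orientation: [0.258, 3.13, 0.001]
contact_force: [-0.1, 0.3, -1.6]
grip_width: 0.021
gripper_force: 44.1
[-0.00955828 -0.06428465  0.61428076] [-0.09813558  0.26330531 -1.58809047]
```

```bash
python3 -m crank '[[-0.01,-0.06,0.1,0,0,0],[0,0,0.15,0,0,0],[0,0,0.15,0,0,0],[0,0,0.1,0,0,0],[0,0,0.1,0,0,0],[0,0,0.1,0,0,0],[0,0,0.1,0,0,0],[0,0,0,0,0,0]]'
```

```text
clock: 30.15
tcp_pos: [0.5119, 0.2892, 0.1099]
orientation: [-0.258, -3.131, 0.001]
contact_force: [0.5, -1.2, -1.2]
grip_width: 0.021
gripper_force: 44.1
```

There is no contact force with the tip about 4 mm below the anvil's top, so it has found the bore. I'm continuing down.

```bash
python3 -m crank '[[0,0,0.1,0,0,0],[0,0,0.15,0,0,0],[0,0,0.15,0,0,0],[0,0,0.15,0,0,0],[0,0,0.1,0,0,0],[0,0,0.05,0,0,0],[0,0,0,0,0,0]]';python3 -m crank '[[0,0,0.05,0,0,0],[0,0,0.03,0,0,0],[0,0,0,0,0,0],[0,0,0,0,0,0]]'
```

```text
clock: 30.85
tcp_pos: [0.512, 0.2892, 0.0961]
orientation: [-0.258, -3.131, 0.0]
contact_force: [-0.4, 0.1, -1.2]
grip_width: 0.0211
gripper_force: 44.1
clock: 31.25
tcp_pos: [0.5121, 0.2893, 0.0947]
orientation: [0.258, 3.131, 0.0]
contact_force: [0.2, -0.6, -1.5]
grip_width: 0.0211
gripper_force: 44.1
```

```bash
python3 -m crank '[[0,0,0.03,0,0,0],[0,0,0.03,0,0,0],[0,0,0.03,0,0,0],[0,0,0,0,0,0]]'
```

```text
clock: 31.65
tcp_pos: [0.5123, 0.2894, 0.0944]
orientation: [0.258, 3.131, 0.001]
contact_force: [-5.5, -2.9, 12.9]
grip_width: 0.0207
gripper_force: 45.6
```

The collar is down: contact came at the predicted height, with 13 N. I'm letting go and retreating.

```bash
python3 -m crank '[[0,0,0,0,0,0],[0,0,0,0,0,0],[0,0,0,0,0,0],[0,0,0,0,0,0],[0,0,0,0,0,0]]' 1;python3 -m crank '[[0,0,-0.5,0,0,0],[0,0,-1,0,0,0],[0,0,-1,0,0,0],[0,0,-1,0,0,0],[0,0,-1,0,0,0],[0,0,-1,0,0,0],[0,0,-0.5,0,0,0],[0,0,0,0,0,0],[0,0,0,0,0,0],[0,0,0,0,0,0]]';python3 -c "
from h import *
f=grab('wrist','w8');g=grab('top','t2')
for n in(f,g):
  P=cloud(n);z=P[...,2]
  m=(np.hypot(P[...,0]-.5124,P[...,1]-.2896)<.025)&(z>.118)&(z<.15);p=P[m];print('grip top',m.sum(),np.percentile(p[:,2],[50,95]),p.mean(0))
  m=(np.hypot(P[...,0]-.51,P[...,1]-.29)<.032)&(z>.06)&(z<.09);p=P[m];print('wheel/collar',m.sum(),np.percentile(p[:,2],[50,95]))"
```

```text
clock: 32.15
tcp_pos: [0.512, 0.2893, 0.0927]
orientation: [-0.258, -3.131, 0.0]
contact_force: [-0.0, -0.6, -0.2]
grip_width: 0.0856
gripper_force: 0.0
clock: 33.15
tcp_pos: [0.5114, 0.2889, 0.2117]
orientation: [-0.258, -3.129, 0.002]
contact_force: [0.3, -0.0, -0.4]
grip_width: 0.0854
gripper_force: 0.0
grip top 736 [0.13351773 0.13466948] [0.51019547 0.29017528 0.13201066]
wheel/collar 1952 [0.07779884 0.08393426]
grip top 47 [0.13162817 0.13543239] [0.50576256 0.28959096 0.13087787]
wheel/collar 217 [0.07665215 0.08330831]
```

The grip's top is at 133 mm and the collar's top at 83 mm, exactly the fully-home heights, so I'm handing in.

```bash
python3 -c "
from bench import r
print(r.hand_in())"
```

```text
the job is handed in; nothing more can be done
None
```

I laid the wheel flat on the bench, set it in the pocket, put the drift fully home with its collar down on the wheel, and handed the job in at about 33 s; both look-alikes toppled early on without the arm going near them.

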